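Swap the battery on the charger

ROBOT

A 6-joint arm with a two-finger parallel gripper is mounted at the origin on a cart in front of the work surface, level with it; the furniture and walls round the work are solid. World frame = base frame: x ahead of the robot, y to its left, z up, the work surface at z = 0. Lengths are in m, angles in rad, forces in N, time in s.
With the tool pointing down it reaches from about 0.2 to 0.875 m from the base axis. Payload 3.4 kg.
Tool frame: the origin (TCP) lies between the finger pads; the fingertips stand 25 mm ahead of it and the grasp point (between the pads) lies 6 mm ahead of it (r.nose_length is the z of the fingertips in the tool frame, in m); z points along the fingers, y is the line along which they close (so a half turn about z gives the same grasp; the last joint's range is limited). The gripper opens to 94 mm and grips with 3 to 60 N. Pads are 16 mm wide; open, the fingers measure 119 mm over their backs; the gripper's body (75 mm by 177 mm) begins 78 mm behind the grasp point.
Start: joints at [-1.309, 0.276, 1.505, -0, 1.361, -0.121], TCP at [0.215, -0.533, 0.23] pointing down, gripper open.
Joint ranges: [-2.89, 2.89], [-0.75, 2.08], [0.22, 2.7], [-1.18, 4.32], [0.11, 2.71], [-2.7, 2.7]. Speed limits (rad/s): [2.57, 2.57, 3.14, 3.14, 3.14, 3.14].

INTERFACE

Orientations are given as a unit quaternion [w, x, y, z].
In Python, from plant import r, gripper_to, inverse_kinematics, vision, models, telemetry gives the robot as it stands. Calls block until the motion is done:
- r.move_to(position, orientation): joint-space move of the TCP to a pose.
- r.move_l(position, rot=None, vel=0.15, guard=None): straight line of the TCP; rot=None keeps the orientation; vel is the mean speed in m/s. With guard (N) it stops when the force on the tool has changed by that much, and returns True; else False.
- r.movej(angles): joint-space move.
- gripper_to(opening, f_grip=None): finger opening in m; f_grip is the grip in N (None keeps the last); returns when the fingers have stopped.
- r.hold(seconds).
- inverse_kinematics(position, orientation): joint angles nearest the present ones, or None.
- vision.snapshot(name): name is "scene" or "top" or "wrist"; returns the picture (384x512x3 uint8, red, green, blue); there is no depth.
- vision.get_calibration(name): a dict with "fx", "fy", "cx", "cy" (pixels), "position" and "orientation" of the camera in the world. Camera axes: x right, y down, z forward; pixel columns grow to the right and rows downward; lengths in m; the calibration is good to about 2 mm. A picture is of the moment at which its call begins: read the wrist's pose just before it. get_calibration takes no time and is no camera call; for the wrist camera it gives the pose at the moment of the call.
A pose or a line that the arm cannot do raises r.PlanningError and nothing moves.
- r.sign_off(): hands the job in; it is judged then, once.
Trained networks look in the newest picture that a camera, given by its name, has taken for a name from the list of things; names that differ only in an ending like _2 or _b are one class to them, and where a whole thing is asked for, a point or a joint stands for the part that bears it (a point fixed in the world has none). Each returns a list of dicts, best first, with "score" (0 to 1); they miss things now and then, are a little off and sometimes report something else, mostly with a low value. They report only what shows in the picture. A call takes as long as a camera call. They do not tell look-alikes from the thing itself.
- models.boxes_of(thing, camera): "at" ([x, y, z] in m, in world coordinates, good to about 4 mm: the middle of the surface that is visible of it).
- models.regions_of(thing, camera): "pixels" (384x512 bool, what is visible of it).
- models.mark_of(thing, camera): "at" ([x, y, z] in m, in world coordinates, good to about 4 mm: a listed point, or the origin of a listed thing).
Readings, each from a call of its own:
- telemetry.current_t(): time.
- telemetry.current_joints(): joint angles.
- telemetry.current_dq(): joint speeds.
- telemetry.current_joint_efforts(): joint torques, N m.
- telemetry.current_ee_pos(): TCP position.
- telemetry.current_tool_rot(): TCP orientation.
- telemetry.current_wrist_force(): force on the tool from outside, world axes, zero at the start.
- telemetry.current_torque(): the same for the moment, N m.
- telemetry.current_opening(): finger opening in m.
- telemetry.current_finger_force(): force on a finger pad.
Only numpy, scipy, OpenCV 4.12 (cv2) and the standard library are available. Lean on these libraries where they do the work, as an engineer would, in place of code of your own. Each camera call takes 0.05 s, during which the arm holds its last target. There are 200 camera calls.

TASK

The battery pack on the charger is charged: squeeze in its two side catches, slide it back off the rails and stand it upright in the shallow wooden tray. Then slide the empty pack from the worktop onto the charger's rails the same way round, fully home until both catches click out and hold it. Ease everything - do not force the packs or the charger - and leave the other things on the bench where they are.

Things in the scene. Friction and masses are not known exactly. Their poses are not given: they have to be found in the camera images.
- charger: Dark plastic battery charger fixed to the worktop, 165 x 100 mm. Origin on the worktop below the origin of a seated pack; x along the rails, the way a pack is pushed on; z up. Flat deck at z = 40 mm, from x = -80 (open front end) to 50. A latched pack rests with its origin at x = 0, y = 0, z = 40 mm, axes parallel to the charger's. Beside a pack nothing is higher than the lips (55.5 mm).
- charger_rails: The charger's two rails. Origin: middle of their mouth, on the deck (charger x = -44, z = 40 mm), axes as the charger's. Inside faces at y = +-24 mm, flared to +-28 in the 10 mm before the mouth; lips reach in to y = +-18, 9.5 mm over the deck, charger x = -36 (wedge-shaped lead-ins from -44) to 28, with a notch from -22 to -3 for the catch tabs. At pack x = -80 or less a pack is clear of them.
- charger_head: The charger's upright head, 52 mm above the deck. Origin: foot of its face (charger x = 50, z = 40 mm). The face is the hard stop: it stops a pack 1 to 2 mm past its latched place. A spring-loaded contact block stands 8 mm out of it and pushes a pack back from pack x = -6 mm on, with 4 N, rising to 10 N when latched, so an unlatched pack is pushed back out.
- charged_pack: Battery pack that sits latched on the charger at the start, about 0.3 kg. Origin: centre of the foot's underside, x along the pack, the way it is pushed on, y to its left, z up. Foot x -34 to 30, 46 mm wide, 8 mm high (play 1.5 mm under the lips, 1 mm each side), on a 30 mm wide neck; body x -48 to 48, 52 mm wide, z 17 to 67 mm.
- charged_catch (a point): Point midway between the charged pack's two grey catch buttons, one on each flank (pack x = -29 to -15, z = 34 to 50 mm; this point x = -22, z = 42). Each stands 4.5 mm proud (61 mm across both); squeezed flush (6 to 9 N each) they draw in two steel tabs below and free the pack; let go, they spring out. One grip across both releases and holds the pack.
- empty_pack: The other battery pack, exactly like the first, with the same frame, standing on its foot on the worktop at the start.
- empty_catch (a point): Point midway between the empty pack's two catch buttons, as on the charged pack.
- empty_grip (a point): Point in the empty pack (x = 14, z = 42 mm) between its plain flanks ahead of the buttons, 52 mm across. Gripped here, the tabs stay free: from pack x = -31 mm on the lips push them in (4 to 12 N), then they drag along the lips (up to 5 N); the last millimetres take about 9 to 17 N, and at the seated place the tabs click into the notches.
- charged_pack_left (a joint): Left (+y) catch of the charged pack, m: 0 fully out, 0.0045 pressed flush. A tab that stands out 2.8 mm into a notch holds the pack; it clears the lip above about 0.003.
- charged_pack_right (a joint): Right (-y) catch of the charged pack, likewise.
- empty_pack_left (a joint): Left (+y) catch of the empty pack, m: 0 fully out, 0.0045 pressed flush. While a tab rides on a lip it reads about 0.0028; it drops to 0 as it clicks into the notch.
- empty_pack_right (a joint): Right (-y) catch of the empty pack, likewise.
- tray: Shallow open plywood tray fixed to the worktop, 160 (x) x 170 (y) mm, 22 mm high, walls and floor 6 mm thick. Origin at the centre of its underside, z up.
- tape_measure: Tape measure lying on the worktop, 67 x 80 x 35 mm; bystander. Origin at the centre of its underside.
- masking_tape: Roll of masking tape lying flat, 105 mm across, 24 mm high; bystander. Origin at the centre of its underside.
- screwdriver_yellow: Screwdriver with a yellow handle, 207 mm long (y), 27 mm high; bystander. Origin at the centre of its underside.
Things that resemble listed ones, but are neither listed nor needed, are in the scene too. Leave any yellow look-alike of the empty_pack alone.

How it is judged:
By the outcome, as a careful person would: the job done as asked, in the order asked, and still so for the second after the job is handed in, with the robot touching nothing.
It also fails if it takes over 64 s, if anything falls off the work surface, if the arm or the gripper's body presses on something with over 40 N, if the wrist force passes 120 N, or if a joint passes its speed limit or range.

## Working session

There is one attempt and no reset: what is moved stays moved. The work goes in short steps, each a Python script; the robot and the scene stay as the last script left them, time stands still between calls to the robot, and variables do not carry over. Pictures are saved under pics/ and viewed, at most 10 in all, crops included, and the job is handed in when it is done.

```bash
ls; mkdir -p pics; python3 - <<'E'
from plant import r, vision, models, telemetry
import cv2, numpy as np
for c in ["top","scene"]:
    im=vision.snapshot(c); cv2.imwrite(f"pics/{c}0.png",im[:,:,::-1])
    k=vision.get_calibration(c); print(c,{a:np.round(v,4).tolist() for a,v in k.items()})
    for t in ["charger","charger_rails","charger_head","charged_pack","charged_catch","empty_pack","empty_catch","empty_grip","tray"]:
        print(t,[(round(d["score"],2),np.round(d["at"],4).tolist()) for d in models.mark_of(t,c)[:4]])
print(telemetry.current_t(), r.nose_length)
E
```

```text
pics
top {'fx': 382.7157, 'fy': 382.7157, 'cx': 260.2332, 'cy': 189.085, 'position': [0.4127, -0.1686, 1.3457], 'orientation': [-0.0312, 0.7133, -0.6998, 0.0211]}
charger [(0.85, [0.5762, 0.0422, 0.0042])]
charger_rails [(0.58, [0.5365, 0.0424, 0.0422])]
charger_head [(0.71, [0.6262, 0.0442, 0.0389])]
charged_pack [(0.74, [0.5812, 0.0466, 0.0397])]
charged_catch [(0.56, [0.5569, 0.0464, 0.0803]), (0.46, [0.4531, -0.2829, -0.0059])]
empty_pack [(0.71, [0.4563, -0.2835, -0.0038]), (0.68, [0.3383, -0.6454, 0.0024])]
empty_catch [(0.89, [0.3232, -0.6609, 0.0433]), (0.61, [0.4376, -0.2797, 0.0423])]
empty_grip [(0.97, [0.3511, -0.6383, 0.0366]), (0.95, [0.4729, -0.2883, 0.042]), (0.43, [0.4283, -0.0203, 0.0026])]
tray [(0.87, [0.4729, 0.2715, 0.0017])]
scene {'fx': 422.969, 'fy': 422.969, 'cx': 253.8149, 'cy': 185.3057, 'position': [-0.0991, -1.3025, 0.9573], 'orientation': [-0.4551, 0.8546, -0.2244, 0.1106]}
charger [(0.77, [0.5806, 0.0468, -0.0027])]
charger_rails [(0.44, [0.5351, 0.0493, 0.0371]), (0.39, [0.477, 0.271, -0.0013]), (0.18, [0.5585, 0.0445, 0.084])]
charger_head [(0.59, [0.6263, 0.0419, 0.0402])]
charged_pack [(0.73, [0.5817, 0.0473, 0.0389]), (0.6, [0.6303, 0.0466, 0.0432])]
charged_catch [(0.57, [0.4688, -0.2943, 0.0408]), (0.54, [0.5572, 0.045, 0.0815]), (0.42, [0.46, -0.2838, -0.0014])]
empty_pack [(0.67, [0.4613, -0.2837, -0.0004]), (0.58, [0.3407, -0.6433, -0.0005])]
empty_catch [(0.82, [0.3249, -0.6611, 0.0483]), (0.79, [0.4346, -0.2799, 0.0429])]
empty_grip [(0.83, [0.4677, -0.2941, 0.0406]), (0.29, [0.5814, 0.0467, 0.0418])]
tray [(0.75, [0.4745, 0.2733, -0.0022])]
1.0 0.025
```

View pics/top0.png

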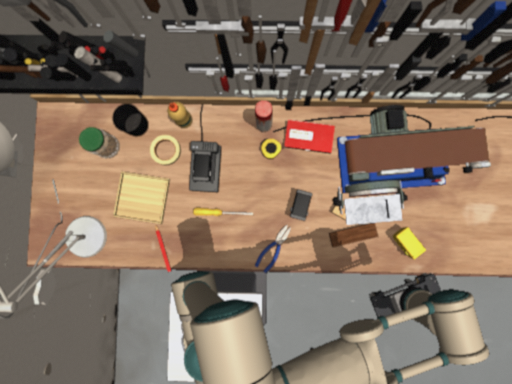

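View pics/scene0.png

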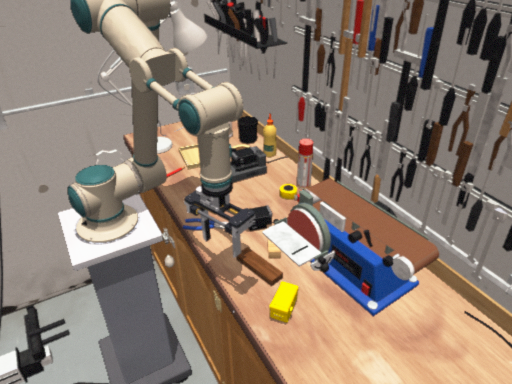

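The top view shows the charger with the charged pack at (205,167) and the tray at (142,197). There are two candidates for the empty pack: the dark one at (300,205), world (0.456,-0.283), and the yellow one at (410,243). The dark one fits because the yellow one is the look-alike to leave alone. I'll confirm with the wrist camera.

```bash
cat > h.py <<'E'
from plant import r, gripper_to, inverse_kinematics, vision, models, telemetry as T
import cv2, numpy as np
from scipy.spatial.transform import Rotation as R
def down(yaw):  # tool x at yaw, z down
    q=(R.from_euler('z',yaw)*R.from_euler('x',np.pi)).as_quat(); return [q[3],*q[:3]]
def proj(P,k):
    o=k["orientation"]; m=R.from_quat([*o[1:],o[0]])
    c=m.inv().apply(np.atleast_2d(P)-k["position"]); return np.c_[k["fx"]*c[:,0]/c[:,2]+k["cx"],k["fy"]*c[:,1]/c[:,2]+k["cy"]]
def unproj(uv,k,z):
    o=k["orientation"]; m=R.from_quat([*o[1:],o[0]]); uv=np.atleast_2d(uv)
    d=m.apply(np.c_[(uv[:,0]-k["cx"])/k["fx"],(uv[:,1]-k["cy"])/k["fy"],np.ones(len(uv))])
    p=np.array(k["position"]); return p+d*((z-p[2])/d[:,2])[:,None]
def look(names,cam="wrist",save=None):
    k=vision.get_calibration(cam); im=vision.snapshot(cam)
    if save: cv2.imwrite(f"pics/{save}.png",cv2.resize(im[:,:,::-1],(768,576),interpolation=cv2.INTER_CUBIC))
    for n in names: print(n,[(round(d["score"],2),np.round(d["at"],4).tolist()) for d in models.mark_of(n,cam)[:3]])
    return im,k
def st(): print("t",round(T.current_t(),2),"p",np.round(T.current_ee_pos(),4),"F",np.round(T.current_wrist_force(),1),"open",round(T.current_opening(),4),"ff",T.current_finger_force())
E
python3 - <<'E'
from h import *
print(R.from_quat(np.roll(T.current_tool_rot(),-1)).as_matrix().round(2).tolist())
r.move_to([0.42,-0.283,0.28],down(0)); st()
im,k=look(["empty_pack","empty_catch","empty_grip"],save="w_empty"); print({a:np.round(v,4).tolist() for a,v in k.items()}, T.current_joints())
for z in (0.067,): 
  for d in models.regions_of("empty_pack","wrist")[:2]:
    cs,_=cv2.findContours(d["pixels"].astype(np.uint8),0,2); c=max(cs,key=cv2.contourArea)[:,0,:]
    p=unproj(c,k,z)[:,:2]; print(d["score"],cv2.minAreaRect((p*1000).astype(np.float32)))
r.move_to([0.53,0.045,0.32],down(0)); st()
im,k=look(["charger","charger_rails","charger_head","charged_pack","charged_catch"],save="w_chg"); print({a:np.round(v,4).tolist() for a,v in k.items()},T.current_joints())
for n,z in (("charged_pack",0.107),("charger",.04)):
  for d in models.regions_of(n,"wrist")[:2]:
    cs,_=cv2.findContours(d["pixels"].astype(np.uint8),0,2); c=max(cs,key=cv2.contourArea)[:,0,:]
    p=unproj(c,k,z)[:,:2]; print(n,d["score"],cv2.minAreaRect((p*1000).astype(np.float32)))
E
```

```text
[[0.93, 0.37, 0.0], [0.37, -0.93, -0.0], [-0.0, 0.0, -1.0]]
t 2.24 p [ 0.4197 -0.2837  0.2798] F [-0.1  0.4 -0.6] open 0.0944 ff 0.0
empty_pack [(0.96, [0.4585, -0.291, -0.0018])]
empty_catch [(0.8, [0.4374, -0.2806, 0.0457])]
empty_grip [(0.88, [0.474, -0.2868, 0.0432])]
{'fx': 341.6403, 'fy': 341.6403, 'cx': 259.3422, 'cy': 191.4817, 'position': [0.4993, -0.2834, 0.4318], 'orientation': [-0.0969, -0.7004, 0.7005, 0.0972]} [-7.32132271e-01  1.47161353e-01  1.55409085e+00 -2.23835137e-04
  1.44085549e+00  8.40167393e-01]
0.44 ((369.5881042480469, -564.3521728515625), (18.29439926147461, 6.642791271209717), 11.308770179748535)
t 3.8 p [0.5299 0.044  0.3198] F [ 1.   0.1 -0. ] open 0.0941 ff 0.0
charger [(0.23, [0.4404, -0.2814, 0.0425])]
charger_rails []
charger_head [(0.57, [0.6299, 0.0432, 0.0369])]
charged_pack [(0.7, [0.5828, 0.0494, 0.039])]
charged_catch [(0.6, [0.5575, 0.0475, 0.0827]), (0.2, [0.4743, 0.2657, 0.0022])]
{'fx': 341.6403, 'fy': 341.6403, 'cx': 259.3422, 'cy': 191.4817, 'position': [0.6095, 0.0442, 0.4718], 'orientation': [-0.097, -0.7001, 0.7007, 0.0971]} [-4.76847199e-02  1.72519068e-01  1.42569169e+00 -1.28134924e-04
  1.54361288e+00  1.52459339e+00]
charged_pack 0.58 ((579.7538452148438, 46.0084114074707), (57.652278900146484, 95.21516418457031), 87.51397705078125)
charger 0.69 ((606.553955078125, 45.41853713989258), (102.00708770751953, 211.3173370361328), 87.29474639892578)
```

View pics/w_empty.png

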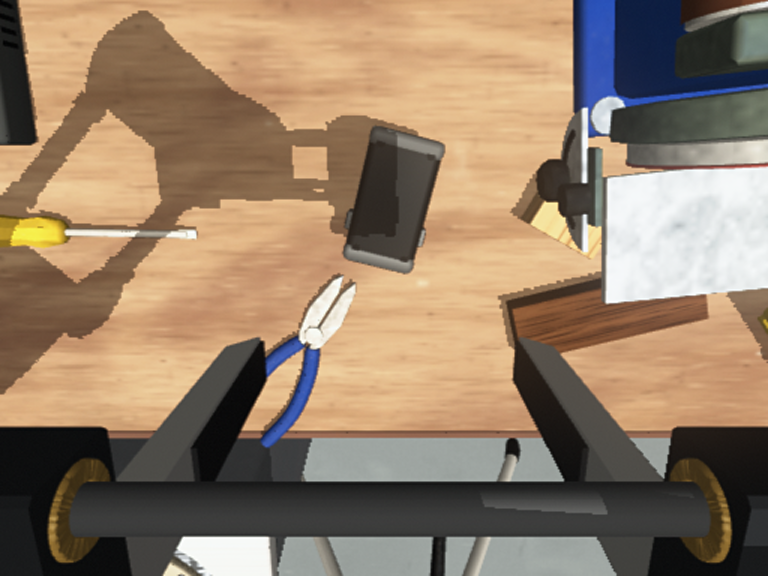

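View pics/w_chg.png

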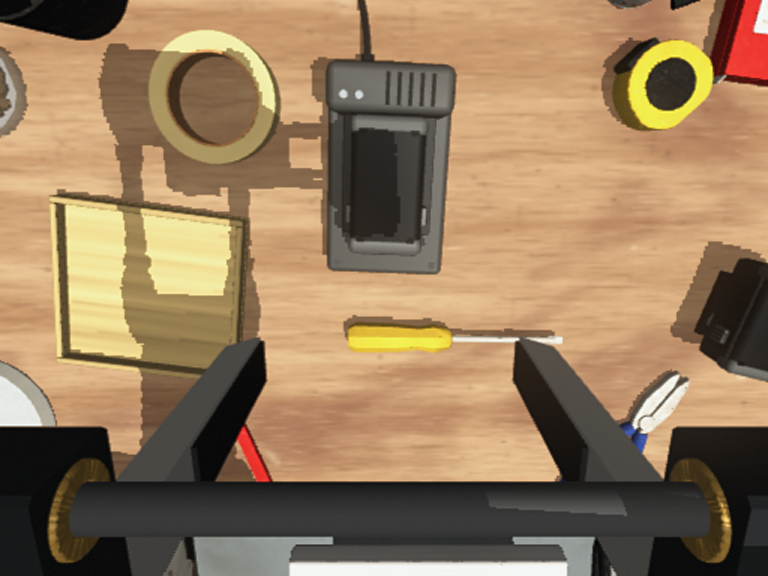

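The wrist pictures show the following:
- **Empty pack:** dark grey, at (395,198), with grey buttons at (350,220) and (420,237). It stands upright with its front away from the robot.
- **Charger:** the pack is at (388,185), with the head up at (390,85).
- **Tray:** at (150,285), empty.

Next I'll get the yaws from straight edges.

```bash
python3 - <<'E'
from h import *
base=dict(fx=341.6403,fy=341.6403,cx=259.3422,cy=191.4817)
for f,pos,o,box,zz in (("w_chg",[0.6095,0.0442,0.4718],[-0.097,-0.7001,0.7007,0.0971],(215,35,310,190),.107),("w_empty",[0.4993,-0.2834,0.4318],[-0.0969,-0.7004,0.7005,0.0972],(220,75,305,190),.067),("w_chg",[0.6095,0.0442,0.4718],[-0.097,-0.7001,0.7007,0.0971],(25,120,175,255),.022)):
    k=dict(base,position=pos,orientation=o)
    g=cv2.cvtColor(cv2.imread(f"pics/{f}.png"),6); x0,y0,x1,y1=box
    L=cv2.createLineSegmentDetector().detect(g[int(y0*1.5):int(y1*1.5),int(x0*1.5):int(x1*1.5)])[0][:,0,:]
    L[:,[0,2]]=L[:,[0,2]]/1.5+x0; L[:,[1,3]]=L[:,[1,3]]/1.5+y0
    print(f)
    for l in L:
        if np.hypot(*(l[2:]-l[:2]))<22: continue
        a=unproj([l[:2],l[2:]],k,zz); d=a[1]-a[0]; ang=np.degrees(np.arctan2(d[1],d[0])); ang=(ang+45)%90-45
        print(l.round(0),a[:,:2].round(4).tolist(),round(ang,2))
E
```

```text
w_chg
[305.  51. 300.  90.] [[0.6514, -0.001], [0.6147, 0.0027]] -5.65
[300.  90. 294. 181.] [[0.614, 0.0025], [0.5182, 0.0064]] -2.33
[250.  40. 302.  43.] [[0.6617, 0.0529], [0.6587, 0.0019]] -3.35
[298. 184. 220. 181.] [[0.5155, 0.0017], [0.5188, 0.088]] -2.2
[275. 162. 243. 160.] [[0.5392, 0.0277], [0.5415, 0.0622]] -3.76
[276.  48. 275.  71.] [[0.6544, 0.0278], [0.6325, 0.0287]] -2.3
[257.  70. 257.  47.] [[0.6341, 0.0467], [0.6552, 0.0461]] -1.61
[264.  70. 265.  47.] [[0.6333, 0.0391], [0.6552, 0.0384]] -1.86
[284.  48. 282.  71.] [[0.6544, 0.0202], [0.6325, 0.021]] -2.13
[279.  70. 281.  48.] [[0.6333, 0.0239], [0.6544, 0.0231]] -2.08
[228. 157. 228.  94.] [[0.545, 0.0785], [0.6107, 0.0764]] -1.79
[268.  48. 267.  70.] [[0.6544, 0.0355], [0.6333, 0.0363]] -2.26
[218. 169. 218.  44.] [[0.5322, 0.0896], [0.6583, 0.0852]] -2.0
[290.  80. 231.  77.] [[0.6245, 0.0127], [0.6268, 0.0727]] -2.19
[291.  81. 286. 156.] [[0.6229, 0.012], [0.5459, 0.0153]] -2.39
[285.  84. 282. 135.] [[0.6205, 0.0182], [0.5682, 0.0205]] -2.54
[291. 180. 298.  79.] [[0.519, 0.0093], [0.6253, 0.0049]] -2.3
[... 1918 characters left out ...]
. 149. 197.] [[0.4754, 0.2295], [0.4749, 0.1963]] -0.74
[ 99. 241. 138. 246.] [[0.4094, 0.2725], [0.402, 0.2182]] -7.75
[157. 229. 162. 149.] [[0.4279, 0.1885], [0.5412, 0.1735]] -7.51
[ 33. 137.  38. 236.] [[0.5567, 0.3401], [0.4166, 0.3589]] -7.63
[155. 254. 173. 228.] [[0.3883, 0.1943], [0.4292, 0.1664]] -34.31
[164. 170. 161. 227.] [[0.5119, 0.1728], [0.4303, 0.1827]] -6.89
[ 40. 241.  91. 247.] [[0.4092, 0.3579], [0.3999, 0.2865]] -7.49
[ 95. 248. 131. 252.] [[0.399, 0.2797], [0.392, 0.2289]] -7.9
[ 49. 199.  80. 203.] [[0.4713, 0.3333], [0.4656, 0.2926]] -7.95
[120. 225. 150. 228.] [[0.4341, 0.241], [0.4283, 0.1982]] -7.71
[125. 206. 152. 210.] [[0.4611, 0.231], [0.4558, 0.1933]] -7.98
```

```bash
cat >> h.py <<'E'
YC=np.radians(-2.2); O=np.array([.581,.0470])
def ch(x,y=0,o=None):  # charger xy -> world xy
    return (O if o is None else np.array(o))+R.from_euler('z',YC).as_matrix()[:2,:2]@[x,y]
E
python3 - <<'E'
from h import *
p=ch(-.022)
r.move_to([*p,.14],down(YC)); r.move_l([*p,.088],vel=.1); st()
gripper_to(.066,15); st()
gripper_to(.052,18); st(); print(T.current_torque())
E
```

```text
t 5.62 p [0.5598 0.0478 0.0889] F [ 0.4  0.4 -0.1] open 0.0941 ff 0.0
t 6.25 p [0.559  0.0479 0.088 ] F [ 0.1 -0.3 -0.1] open 0.0658 ff 0.0
t 6.7 p [0.5577 0.0471 0.088 ] F [-5.2 -2.9  4.3] open 0.0523 ff 7.3955779150128365
[-0.63132953  0.66445076 -0.13742026]
```

```bash
python3 - <<'E'
from h import *
gripper_to(.048,30); r.hold(.1); st(); print(np.round(T.current_torque(),2))
p0=np.array(T.current_ee_pos()); u=R.from_euler('z',YC).apply([1,0,0])
for d in (.01,.03,.06,.095):
    s=r.move_l(p0-u*d,vel=.05,guard=18); st()
    print(s,np.round(T.current_torque(),2))
    if s: break
E
```

```text
t 7.02 p [0.5577 0.0471 0.088 ] F [-5.4 -3.8  4.3] open 0.0516 ff 29.99351017177105
[-0.61  0.62 -0.16]
t 7.39 p [0.5472 0.0478 0.088 ] F [-1.  -0.   1.4] open 0.0519 ff 29.97541308403015
False [-0.13  0.39 -0.03]
t 7.94 p [0.5262 0.0484 0.088 ] F [-3.1  0.8  3.3] open 0.0515 ff 29.975886717438698
False [ 0.11  0.44 -0.02]
t 8.69 p [0.4963 0.0494 0.088 ] F [-3.2  0.2  3. ] open 0.0517 ff 29.976948648691177
False [-0.01  0.51 -0.04]
t 9.54 p [0.4618 0.0508 0.088 ] F [-2.7  0.1  0.1] open 0.0521 ff 29.975567534565926
False [-0.06  0.28  0.04]
```

```bash
python3 - <<'E'
from h import *
p=np.array(T.current_ee_pos()); r.move_l(p+[0,0,.06],vel=.12); st()
yt=np.radians(-7.6); c=np.array([.4735,.272]); m=R.from_euler('z',yt).as_matrix()[:2,:2]
g=c+m@np.array([-.022,0.0])
r.move_l([*g,.148],rot=down(yt),vel=.25); st()
r.move_l([*g,.066],vel=.12); s=r.move_l([*g,.050],vel=.025,guard=3); print(s); st()
im,k=look(["charged_pack","tray"],cam="wrist",save="tray1")
E
```

```text
t 10.19 p [0.4613 0.0508 0.1473] F [-0.6 -0.2 -4.3] open 0.0517 ff 29.973329231142998
t 11.24 p [0.4512 0.2739 0.1474] F [-0.7  0.4 -2.9] open 0.052 ff 29.973397627472878
True
t 12.58 p [0.4518 0.275  0.0539] F [0.6 0.5 3.1] open 0.0521 ff 29.98705320060253
charged_pack [(0.88, [0.4719, 0.2754, 0.0043])]
tray []
```

View pics/tray1.png

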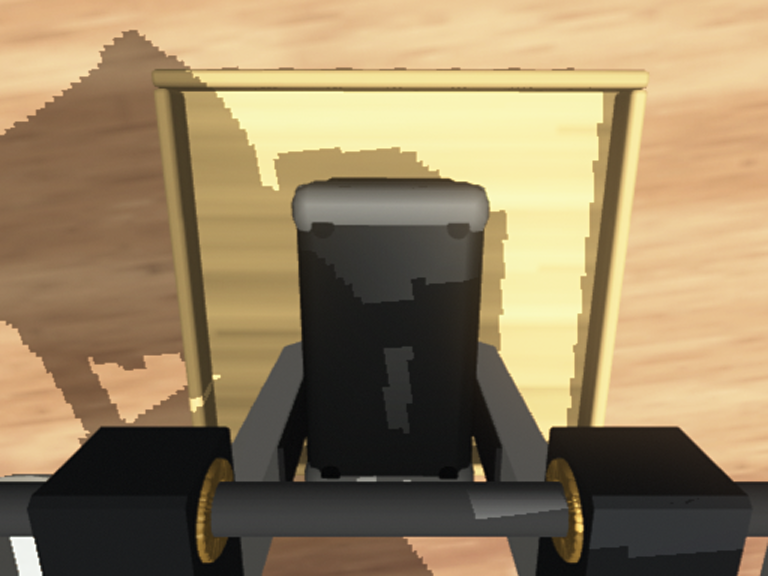

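The charged pack stands upright near the middle of the tray, at (390,330) in the picture. Contact came at TCP z = 0.0539, against an expected 0.054. I'll release it and fetch the empty pack.

```bash
python3 - <<'E'
from h import *
gripper_to(.080,30); p=np.array(T.current_ee_pos()); r.move_l(p+[0,0,.11],vel=.2); st()
ye=np.radians(-14); u=R.from_euler('z',ye).apply([1,0,0])[:2]; g=np.array([.4582,-.2858])+.014*u
r.move_to([*g,.16],down(ye)); look(["empty_grip","empty_pack","empty_catch"])
r.move_l([*g,.0485],vel=.15,guard=10); st()
gripper_to(.048,40); r.hold(.1); st()
p=np.array(T.current_ee_pos()); r.move_l(p+[0,0,.10],vel=.2); st()
look(["empty_grip","empty_pack","empty_catch"])
E
```

```text
t 14.07 p [0.4495 0.274  0.1619] F [-0.1 -0.  -0.9] open 0.08 ff 0.0
empty_grip [(0.9, [0.4762, -0.2887, 0.0424])]
empty_pack [(0.85, [0.4551, -0.2917, -0.0044])]
empty_catch [(0.64, [0.4378, -0.2813, 0.0442])]
t 17.19 p [ 0.4724 -0.2896  0.0492] F [-0.9  0.1 -0.2] open 0.0801 ff 0.0
t 17.84 p [ 0.4719 -0.2893  0.0489] F [-1.1 -0.1  3.8] open 0.0518 ff 39.99634802341461
t 18.49 p [ 0.471  -0.2886  0.1476] F [-0.5 -0.3 -3.4] open 0.0516 ff 39.99431669712067
empty_grip [(0.65, [0.4743, -0.2894, 0.1401])]
empty_pack [(0.88, [0.4539, -0.2877, 0.0961])]
empty_catch [(0.88, [0.4385, -0.2774, 0.1442])]
```

```bash
cat >> h.py <<'E'
O=np.array([.581,.0462])
def tool(x,z,dy=0): return [*ch(x+.014,dy),z]
E
python3 - <<'E'
from h import *
r.move_to(tool(-.095,.15),down(YC)); st(); r.move_l(tool(-.095,.0895),vel=.12); r.hold(.2); st(); look(["empty_pack","charger_rails","charger_head"],save="pre")
for x in (-.075,-.060,-.045,-.034):
    s=r.move_l(tool(x,.0895),vel=.04,guard=9); print(x,s,np.round(T.current_torque(),2)); st()
    if s: break
E
```

```text
t 19.98 p [0.5005 0.0484 0.15  ] F [ 0.7  0.1 -2.5] open 0.052 ff 39.99432027339935
t 20.83 p [0.5003 0.0491 0.0896] F [ 0.2 -0.5 -2.2] open 0.0518 ff 39.99526798725128
empty_pack [(0.81, [0.4836, 0.043, 0.0413])]
charger_rails []
charger_head []
-0.075 False [ 0.03 -0.03 -0.02]
t 21.68 p [0.5199 0.0485 0.0893] F [-0.6  0.3 -3.3] open 0.0515 ff 39.99537169933319
-0.06 False [ 0.01 -0.   -0.01]
t 22.21 p [0.5351 0.0479 0.0894] F [-0.6  0.3 -2.7] open 0.052 ff 39.995275139808655
-0.045 False [ 0.02 -0.01 -0.  ]
t 22.73 p [0.5501 0.0474 0.0894] F [-0.1  0.2 -3.4] open 0.0515 ff 39.99529838562012
-0.034 False [ 0.04 -0.04  0.04]
t 23.16 p [0.5612 0.0469 0.0894] F [-0.6 -0.8 -3.8] open 0.0521 ff 39.995325207710266
```

View pics/pre.png

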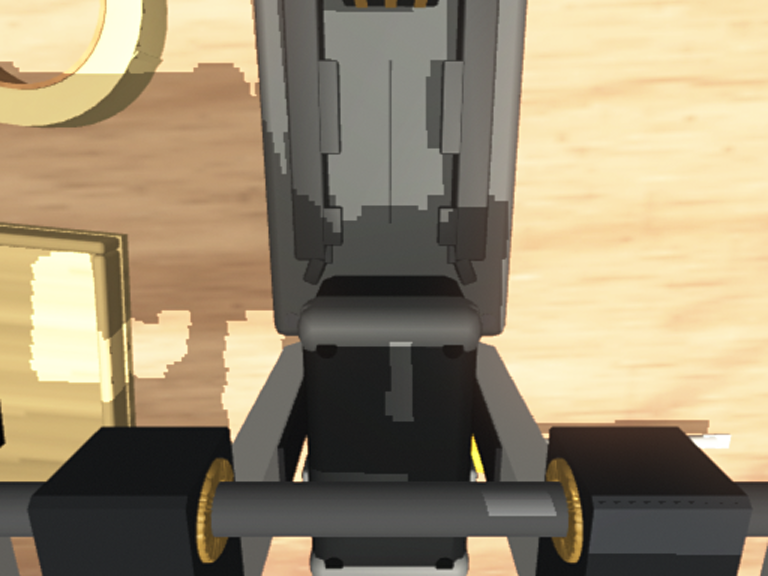

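The picture shows the pack lined up centrally with the rail mouth, at (390,280). It has since entered the rails without drag, so I'll push on in steps while watching the force.

```bash
python3 - <<'E'
from h import *
for x in (-.030,-.027,-.024,-.020,-.015,-.010,-.007):
    s=r.move_l(tool(x,.0892),vel=.025,guard=18); print(x,s,np.round(T.current_torque(),2)); st()
    if s: break
E
```

```text
-0.03 False [-0.04  0.03 -0.01]
t 23.47 p [0.5651 0.0467 0.0892] F [-0.3 -0.3 -3.6] open 0.0519 ff 39.99516427516937
-0.027 False [-0.26  0.49  0.03]
t 23.73 p [0.5672 0.0465 0.089 ] F [-2.6 -1.3 -1.9] open 0.0519 ff 39.99509274959564
-0.024 False [-0.05  1.04  0.  ]
t 24.0 p [0.5698 0.0468 0.0889] F [-4.6 -1.3 -0.5] open 0.0518 ff 39.99568462371826
-0.02 False [-0.03  1.11 -0.01]
t 24.31 p [0.5739 0.0466 0.0888] F [-4.7 -0.6 -1.8] open 0.0521 ff 39.99561846256256
-0.015 False [-0.07  0.23  0.02]
t 24.66 p [0.5811 0.0462 0.0892] F [-1.2 -0.  -4.2] open 0.0518 ff 39.99465465545654
-0.01 False [-0.11  0.34  0.01]
t 25.01 p [0.5856 0.046  0.0892] F [-1.9 -0.7 -2.9] open 0.0518 ff 39.99462962150574
-0.007 False [-0.07  0.66  0.01]
t 25.27 p [0.5879 0.046  0.0891] F [-2.1  0.1 -3.7] open 0.0518 ff 39.99554514884949
```

```bash
python3 - <<'E'
from h import *
for x in np.arange(-.0055,.0036,.001):
    s=r.move_l(tool(x,.0892),vel=.015,guard=12); r.hold(.05); f=np.array(T.current_wrist_force()); print(round(x*1e3,1),s,np.round(T.current_torque(),2)); st()
    if s or f[0]<-24: break
E
```

```text
-5.5 False [-0.09  1.01  0.01]
t 25.57 p [0.5881 0.046  0.0891] F [-5.  -0.8 -2.4] open 0.0517 ff 39.995883107185364
-4.5 False [-0.02  1.17 -0.  ]
t 25.88 p [0.5884 0.0459 0.089 ] F [-5.7 -0.6 -1.4] open 0.0516 ff 39.99646067619324
-3.5 False [-0.06  1.28  0.07]
t 26.18 p [0.589  0.0459 0.089 ] F [-7.6 -0.6 -0.3] open 0.0516 ff 39.99629080295563
-2.5 False [-0.07  1.45  0.02]
t 26.48 p [0.5895 0.0459 0.0889] F [-8.2 -0.   0.8] open 0.0515 ff 39.996575117111206
-1.5 False [-0.07  1.49 -0.02]
t 26.77 p [0.5901 0.0459 0.0889] F [-8.3  0.3  0.2] open 0.0517 ff 39.996628761291504
-0.5 False [-0.06  1.61  0.02]
t 27.07 p [0.5907 0.0459 0.0888] F [-10.1  -0.1   1.5] open 0.0518 ff 39.99676465988159
0.5 False [-0.07  1.74  0.01]
t 27.38 p [0.5913 0.0458 0.0888] F [-9.2 -0.5  1.7] open 0.052 ff 39.99672889709473
1.5 False [-0.03  1.86 -0.07]
t 27.68 p [0.5919 0.0458 0.0888] F [-10.5  -0.7   2.8] open 0.0519 ff 39.99673247337341
2.5 False [-0.03  2.1   0.02]
t 27.98 p [0.5921 0.0458 0.0888] F [-11.6  -0.9   3.7] open 0.0515 ff 39.997100830078125
3.5 False [-0.12  2.22 -0.02]
t 28.27 p [0.5928 0.0458 0.0888] F [-12.1  -0.3   3. ] open 0.052 ff 39.997079372406006
```

```bash
python3 - <<'E'
from h import *
for x in np.arange(.0045,.0146,.001):
    s=r.move_l(tool(x,.0892),vel=.015,guard=12); r.hold(.05); f=np.array(T.current_wrist_force()); p=T.current_ee_pos()
    print(round(x*1e3,1),s,round((p[0]-.595)*1e3,2),f.round(1),np.round(T.current_torque(),2),round(T.current_t(),1))
    if s or f[0]<-25: break
E
```

```text
4.5 False -1.74 [-13.1  -1.2   3.9] [-0.01  2.38 -0.  ] 28.6
5.5 False -0.25 [-12.3  -0.5   3.7] [-0.04  2.23 -0.09] 28.9
6.5 False 0.54 [-12.9  -0.6   3.9] [-0.    2.29  0.02] 29.2
7.5 False 0.75 [-14.3  -0.6   5.5] [-0.03  2.47 -0.13] 29.5
8.5 False 0.79 [-17.   -0.6   8.3] [-0.01  2.68 -0.09] 29.8
9.5 False 0.8 [-18.5   0.2   8.3] [-0.11  2.95 -0.06] 30.1
10.5 False 0.8 [-20.   -0.1   9.7] [-0.1   3.22 -0.1 ] 30.4
11.5 False 0.83 [-21.7  -0.3  11.1] [-0.03  3.48 -0.07] 30.7
12.5 False 0.83 [-24.7  -0.4  13.2] [-0.08  3.79 -0.12] 31.0
13.5 False 0.87 [-26.1   0.   14.5] [-0.13  4.01 -0.1 ] 31.3
```

```bash
python3 - <<'E'
from h import *
def rep(x): 
    f=np.array(T.current_wrist_force()); p=T.current_ee_pos(); print(x,round((p[0]-.595)*1e3,2),round(p[2],4),f.round(1),round(T.current_t(),1))
for x in (.006,.002,-.001,-.004):
    r.move_l(tool(x,.0892),vel=.02); r.hold(.05); rep(x)
E
```

```text
0.006 0.4 0.0887 [-12.   -0.2   3.4] 31.9
0.002 -1.16 0.0887 [-8.2 -0.5 -1.1] 32.2
-0.001 -1.48 0.0888 [-3.3  0.8 -5.6] 32.6
-0.004 -2.0 0.0892 [  4.5  -0.1 -11.6] 33.0
```

```bash
python3 - <<'E'
from h import *
r.move_l(tool(0,.0890),vel=.02); gripper_to(.078,40); r.hold(.2); st()
p=np.array(T.current_ee_pos()); r.move_l(p+[0,0,.10],vel=.15); q=[.53,.045,.32]
r.move_l(q,rot=down(YC),vel=.2); r.hold(.4)
im,k=look(["empty_pack","empty_catch","charger_head","charged_pack"]); st()
cv2.imwrite("pics/end.png",cv2.resize(im[20:260,20:340,::-1],(800,600),interpolation=cv2.INTER_CUBIC))
old=cv2.imread("pics/w_chg.png"); cv2.imwrite("pics/cmp.png",np.hstack([cv2.resize(old[90:390,300:480],(360,600)),cv2.resize(im[60:260,200:320,::-1],(360,600),interpolation=cv2.INTER_CUBIC)]))
E
```

```text
t 34.11 p [0.595  0.0457 0.0889] F [-0.6 -0.   0.6] open 0.0781 ff 0.0
empty_pack [(0.96, [0.5768, 0.0407, 0.0373])]
empty_catch [(0.93, [0.5611, 0.0438, 0.0833])]
charger_head [(0.85, [0.6291, 0.0402, 0.0394])]
charged_pack [(0.57, [0.4743, 0.2767, 0.0051])]
t 36.46 p [0.53  0.045 0.32 ] F [ 0.1  0.4 -0. ] open 0.0781 ff 0.0
```

View pics/end.png

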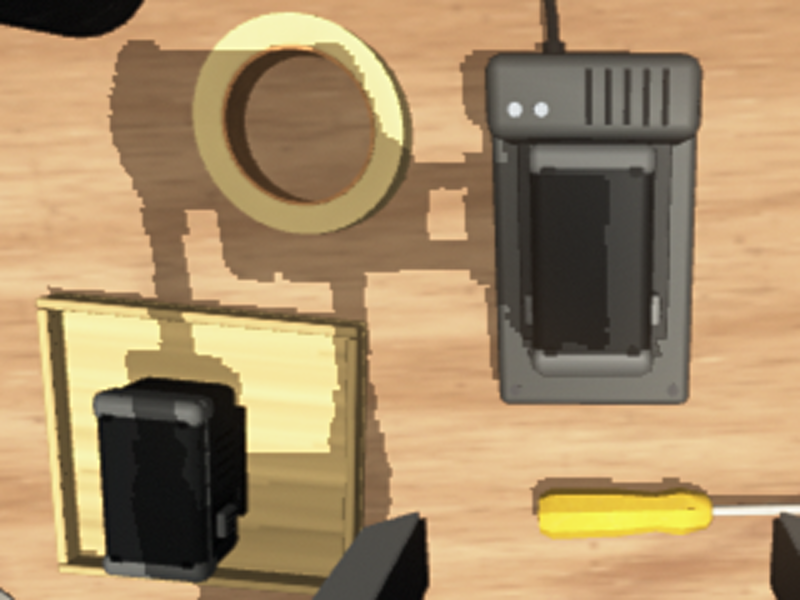

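View pics/cmp.png

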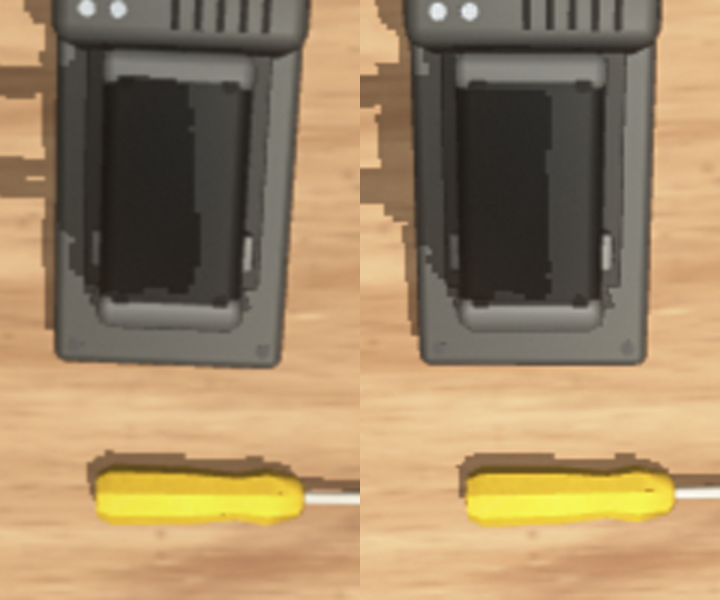

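The pictures show the new pack seated exactly as the first was: same rear gap of about 35 px, both buttons out at (455,250) and (606,250), and it held when pulled back. The charged pack stands upright in the tray at (160,480), and the tape roll and screwdriver have not moved.

```bash
python3 -c "
from plant import r; print(r.sign_off())"
```

```text
the job is handed in; nothing more can be done
None
```

The job is handed in: the charged pack stands upright in the tray, and the empty pack is on the charger, fully home and holding, with both catches looking fully out in the last picture.

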